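# Lay the inlaid stone plaque down and push it home for polishing

## Robot

A 6-joint arm with a two-finger parallel gripper is mounted at the origin on the work surface. World frame = base frame: x ahead of the robot, y to its left, z up, the work surface at z = 0. Lengths are in m, angles in rad, forces in N, time in s.
With the tool pointing down it reaches from about 0.375 to 0.925 m from the base axis. Payload 5.7 kg.
Tool frame: the origin (TCP) lies between the finger pads; the fingertips stand 17 mm ahead of it and the grasp point (between the pads) lies 2 mm behind it; z points along the fingers, y is the line along which they close (so a half turn about z gives the same grasp; the last joint's range is limited). The gripper opens to 88 mm and grips with 3 to 60 N. Pads are 20 mm wide; open, the fingers measure 115 mm over their backs; the gripper's body (75 mm by 178 mm) begins 61 mm behind the grasp point.
Start: joints at [1.199, 0.359, 1.51, -0, 1.272, -0.115], TCP at [0.152, 0.58, 0.24] pointing down, gripper open.
Joint ranges: [-2.97, 2.97], [-1.01, 2.36], [0.21, 2.38], [-0.96, 4.11], [0.2, 2.71], [-2.98, 2.98]. Speed limits (rad/s): [2.39, 2.39, 3.14, 3.14, 3.14, 3.14].

## Interface

Orientations are given as [roll, pitch, yaw] about the fixed x, y, z axes, in that order (R = Rz(yaw) Ry(pitch) Rx(roll)).
In Python, from station import monitor, vision, sign_off gives the robot as it stands. The module is installed in compiled form; this text tells all that it offers.
- The arm moves only by the tool jog_arm, never from a script. Its argument "plan" is a list that holds one entry, the list of rows, each a list of 6 numbers: the shift along the world's x, y, z in units of 40 cm (1.0 is 40 cm), then the turn, a rotation vector about the world's x, y, z in units of pi/4 rad (1.0 is pi/4 rad). A call has 1 to 8 rows; each row is the pose to reach, as a shift and turn from the pose commanded when the call began; what a row does not reach only later rows make up. A row lasts 1/10 s, in which the tool goes at most 50 mm and 8.59 degrees, less where a joint would pass 70% of its speed; a pose out of reach is approached as far as the arm can. A call with a number of a shift or a turn outside -1 to 1 is refused whole. A call with a gripper value outside its range is refused whole. "gripper" is the opening, from 0 (shut) to 1 (fully open), set as the call begins (left out, the last holds). The fingers move at their own pace and stop on an object; "grip_force" is the grip in N (left out, the last holds). Time passes only in rows, so rows that repeat a pose let the fingers close. It gives the time, the measured TCP pose, the force, the opening and the grip force at its end, in the units of the state.
- monitor.state(): the state, without advancing time (a new reading comes with each control period).
- vision.grab_frame(name): name is "scene" or "top" or "wrist"; returns a dict with "color" (384x512x3 uint8, red, green, blue), "range_z" (384x512 float32, m along the optical axis (not along the pixel's ray), 0 where there is no reading), "camera_matrix" (3x3 intrinsics, pixels), "extrinsics" (4x4, takes a point from world to camera coordinates); the wrist camera has in their place "tool_from_camera" (4x4, takes a point from camera to tool coordinates, whose origin is the TCP and whose axes are the flange's). Camera axes: x right, y up, looking along -z (the intrinsics and any distortion apply to the point x, -y, -z); pixel columns grow to the right and rows downward; lengths in m; the calibration is good to about 2 mm. A picture is of the moment at which its call begins: read the wrist's pose just before it.
- sign_off(): hands the job in; it is judged then, once.
The state is a dict: "time": time; "qpos": joint angles; "qvel": joint speeds; "tau": joint torques, N m; "ee_pos": TCP position; "eef_rot": TCP orientation; "force": force on the tool from outside, world axes, zero at the start; "moment": the same for the moment, N m; "opening": finger opening in m; "grasp_force": force on a finger pad.
Only numpy, scipy, OpenCV 4.12 (cv2) and the standard library are available. Lean on these libraries where they do the work, as an engineer would, in place of code of your own. Each camera call takes 0.05 s, during which the arm holds its last target. There are 200 camera calls.

## Task

The stone plaque is standing on end on the dressing board. Without picking it up or pinching it, push it over towards the board's stop strip so that it lies on its back on the board with the three inlays facing up, then push it along the board until its end sits squarely against the stop. Leave the jar, the hand pad, the stone offcut and the polisher where they are.

Things in the scene. Friction and masses are not known exactly. Their poses are not given: they have to be found in the camera images.
- plaque: Grey stone block 36 mm thick (x), 60 wide (y), 130 long (z), 0.6-0.95 kg, standing on end on the board. Origin: centre of the end it stands on; z runs to the other end. Front (-x face): three flush dark round inlays, 31 mm across. Plain back (+x face) looks to the stop, within 9 deg. Leant about 16 deg it falls over and lies 36 mm high, +x down, 50-90 mm short of the stop, maybe askew.
- plaque_mid (a point): The centre of the plaque, 65 mm along its length; axes as the plaque.
- plaque_top (a point): The centre of the plaque's other end face (at the top while it stands, 130 mm from its origin), the end that goes against the stop; axes as the plaque.
- board: Dressing board, fixed to the bench: 300 mm long (its x) by 200 mm wide (its y), plywood with a black rubber face whose top is 15 mm above the bench. Origin at the centre of its underside, on the bench. A pale wooden stop strip 190 mm long, 25 mm thick and 20 mm high above the rubber lies across its +x end. The plaque starts near its -x end.
- stop_face (a point): Middle of the foot of the stop strip's flat face, at the rubber's surface: 115 mm from the board's origin along the board's +x, 15 mm above the bench. Axes as the board; the face looks to the board's -x.
- jar: Bystander: round jar with a black cap, 56 mm across, 75 mm high, loose. Origin under its centre.
- handpad: Bystander: grey hand pad 90 x 55 x 18 mm with a black mushroom knob to 52 mm high, loose. Origin under its centre.
- offcut: Bystander: grey stone offcut lying on the bench, 70 x 50 x 45 mm, loose. Origin under its centre.
- polisher: Bystander: polishing machine lying upside down, its 144 mm disc on top at 110 mm height, grey barrel 64 mm thick reaching 220 mm along its -x, loose, 1.9 kg. Origin under its head, near the disc's axis.
There are look-alikes about, which are no part of the job. Leave any blue look-alike of the plaque alone.

How it is judged:
On the way:
1. the plaque lies on its back on the board, inlays up (angle between plaque_top's own z axis and vertical between 1.47 and 1.67 rad and z of plaque_mid in the frame of board between 0.029 and 0.037 m and angle between plaque_top's own x axis and vertical above 3 rad), for 0.2 s.
At the end, for the whole second after the job is handed in: The plaque lies flat on the board's rubber on its plain back, inlays up (within about 5 degrees), the centre of its far end within 5 mm of the stop's face and not beyond the strip's length, square to the stop within about 5 degrees, at rest (all of step 1 and x of plaque_top in the frame of stop_face between -0.005 and 0.004 m and y of plaque_top in the frame of stop_face between -0.065 and 0.065 m and angle between the z axis of plaque_top and the x axis of stop_face, either way round below 0.09 rad and linear speed of plaque below 0.01 m/s and angular speed of plaque below 0.05 rad/s); the robot touches nothing.
It fails at once if the plaque is lifted off the board (z of plaque_mid in the frame of board above 0.093 m or (angle between plaque's own z axis and vertical above 1.35 rad and z of plaque_mid in the frame of board above 0.058 m)).
It fails at once if the plaque is pinched between the fingers (contact force between the fingers and plaque above 1 N and x of the grasp point in the frame of plaque between -0.016 and 0.016 m and y of the grasp point in the frame of plaque between -0.028 and 0.028 m and z of the grasp point in the frame of plaque between 0.002 and 0.128 m).
It fails at once if the jar, hand pad, offcut or polisher is disturbed (moved over 20 mm or tipped) (distance of any of jar, handpad, offcut, polisher from where it was at the start of the episode above 0.02 m or angle between any of jar, handpad, offcut, polisher's own z axis and vertical above 0.3 rad).
It also fails if it takes over 56 s, if anything falls off the work surface, if the arm or the gripper's body presses on something with over 40 N, if the wrist force passes 120 N, or if a joint passes its speed limit or range.

## Working session

There is one attempt and no reset: what is moved stays moved. The work goes in short steps, Python scripts to look and compute and a tool call to move; the robot and the scene stay as the last step left them, time stands still between calls to the robot, and variables do not carry over. Pictures are saved under pics/ and viewed, at most 10 in all, crops included, and the job is handed in when it is done.

Besides the shell and the picture viewer there is one more tool, called after "Request:" by a JSON object that holds its "op" and its "data". jog_arm: Moves the arm, as the interface text tells. Its arguments: {"type":"object","properties":{"plan":{"type":"array"},"gripper":{"type":"number"},"grip_force":{"type":"number"}},"required":["plan"]}

```bash
mkdir -p pics; cat > h.py <<'E'
import numpy as np, cv2
from station import monitor, vision, sign_off
def pts(f):
    K=np.array(f["camera_matrix"]);d=f["range_z"];E=np.array(f["extrinsics"])
    v,u=np.mgrid[:d.shape[0],:d.shape[1]]
    c=np.stack([(u-K[0,2])/K[0,0]*d,-(v-K[1,2])/K[1,1]*d,-d],-1)
    W=np.linalg.inv(E)
    return c@W[:3,:3].T+W[:3,3]
E
python3 - <<'E'
from h import *
s=monitor.state();print(s)
for n in("scene","top"):
    f=vision.grab_frame(n);np.savez(n+".npz",**f)
    cv2.imwrite(f"pics/{n}0.png",f["color"][:,:,::-1])
    print(n,f["camera_matrix"],np.linalg.inv(f["extrinsics"])[:3,3],(f["range_z"]>0).mean())
E
```

```text
{'time': 0.0, 'qpos': array([ 1.19890314e+00,  3.59508977e-01,  1.51140608e+00, -1.82675708e-05,
        1.27249148e+00, -1.15088674e-01]), 'qvel': array([-0.00076019,  0.00030393, -0.00112056,  0.00265777, -0.0006806 ,
        0.00082317]), 'tau': array([ 1.62408553e-03, -5.15348876e+01, -2.70726389e+01,  6.77500712e-02,
        3.47355427e-02, -1.62441638e-04]), 'ee_pos': array([0.15216555, 0.57971655, 0.23881722]), 'eef_rot': array([-3.13978876e+00, -1.90961609e-04,  2.88479336e+00]), 'force': array([0.10001188, 0.66414339, 0.37265586]), 'moment': array([-0.01099049, -0.02638068, -0.03077354]), 'grasp_force': 0.0, 'opening': 0.08768056615284525}
scene [[437.73062563   0.         257.44972787]
 [  0.         437.73062563 184.00922706]
 [  0.           0.           1.        ]] [ 1.03513927 -0.34802521  1.05100918] 0.9960072835286459
top [[350.58510496   0.         255.81393079]
 [  0.         350.58510496 190.74219918]
 [  0.           0.           1.        ]] [0.56023561 0.1838502  1.05248524] 0.9959004720052084
```

View pics/top0.png

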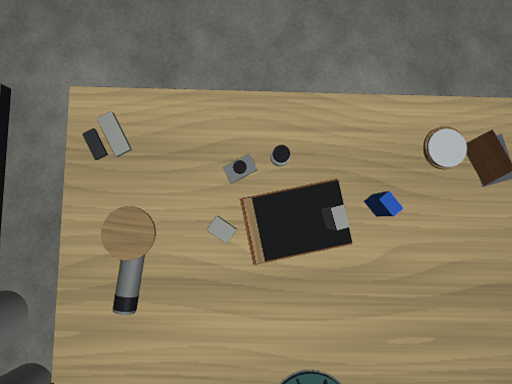

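View pics/scene0.png

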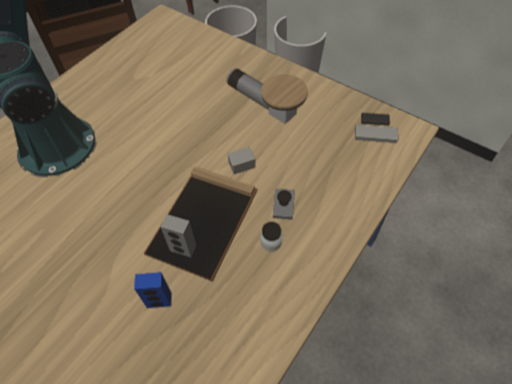

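Top view: the board is around (295,222) with its pale stop at the left (252,232). The plaque's top is at (340,217), the blue look-alike at (384,204), the offcut at (222,230), the hand pad at (240,168), the jar at (281,154) and the polisher at (128,235). Next I'll measure from range.

```bash
python3 - <<'E'
from h import *
for n in("top","scene"):
    f=dict(np.load(n+".npz"));P=pts(f);c=f["color"].astype(int)
    np.save(n+"P.npy",P)
    q={"top":dict(off=(222,230),pad=(240,168),jar=(281,154),pol=(128,232),blue=(390,203),plq=(341,216),board=(290,222),stop=(252,232),bench=(300,300),base=(310,380)),
       "scene":dict(plq=(177,222),board=(210,220),stop=(225,181),blue=(150,280),base=(55,160),off=(242,155))}[n]
    for k,(u,v) in q.items(): print(n,k,P[v,u].round(3),c[v,u])
P=np.load("topP.npy");c=np.load("top.npz")["color"].astype(int)
z=P[...,2]
reg=(P[...,0]>.25)&(P[...,0]<.8)&(P[...,1]>-.2)&(P[...,1]<.4)
def rect(m,name):
    m=m.astype(np.uint8);n,l,st,ce=cv2.connectedComponentsWithStats(m)
    i=1+st[1:,4].argmax();X=P[l==i]
    r=cv2.minAreaRect((X[:,:2]*1000).astype(np.float32));print(name,r,len(X),np.median(X[:,2]).round(4))
    print("  corners",cv2.boxPoints(r).round(0).tolist())
grey=(c.max(-1)-c.min(-1)<25)
rect(reg&(z>.13)&(z<.16)&grey,"plaquetop")
rect(reg&(c.max(-1)<45)&(z<.03)&(z>.005),"rubber")
rect(reg&(z>.025)&(z<.045)&~grey,"stop")
rect(reg&(z>.13)&(c[...,2]>c[...,0]+60),"blue")
E
```

```text
top off [0.521 0.265 0.047] [143 147 141]
top pad [0.699 0.218 0.052] [35 35 38]
top jar [0.739 0.103 0.072] [33 32 36]
top pol [0.513 0.508 0.114] [138 116  82]
top blue [ 0.605 -0.184  0.127] [ 41  85 171]
top plq [ 0.568 -0.05   0.144] [144 148 142]
top board [0.548 0.068 0.014] [28 29 29]
top stop [0.517 0.18  0.034] [146 123  87]
top bench [ 0.319  0.033 -0.002] [155 137 100]
top base [0.097 0.003 0.011] [53 84 85]
scene plq [ 0.567 -0.042  0.142] [132 129 122]
scene board [0.571 0.058 0.012] [36 34 30]
scene stop [0.534 0.175 0.031] [131 109  81]
scene blue [ 0.609 -0.185  0.128] [ 45  74 144]
scene base [ 0.068 -0.052  0.026] [38 47 45]
scene off [0.525 0.27  0.044] [134 131 123]
plaquetop ((566.0017700195312, -46.3574333190918), (60.00676345825195, 36.28840255737305), 16.3825626373291) 344 0.1432
  corners [[532.0, -37.0], [542.0, -72.0], [600.0, -55.0], [590.0, -20.0]]
rubber ((554.9082641601562, 33.74824523925781), (187.63197326660156, 261.41412353515625), 12.970447540283203) 5050 0.0134
  corners [[434.0, 140.0], [493.0, -115.0], [676.0, -73.0], [617.0, 182.0]]
stop ((523.2772827148438, 176.35348510742188), (189.39151000976562, 24.892446517944336), 13.019245147705078) 566 0.0334
  corners [[428.0, 167.0], [434.0, 143.0], [618.0, 186.0], [613.0, 210.0]]
blue ((605.87646484375, -174.64862060546875), (5.320946216583252, 13.975770950317383), 44.395729064941406) 9 0.1312
  corners [[599.0, -172.0], [609.0, -182.0], [613.0, -178.0], [603.0, -168.0]]
```

Request:
{"op": "jog_arm", "data": {"plan": [[[0.06,-0.095,0,0,0,-0.08],[0.12,-0.19,0,0,0,-0.16],[0.18,-0.285,0,0,0,-0.24],[0.24,-0.38,0,0,0,-0.32],[0.3,-0.475,0,0,0,-0.4],[0.36,-0.57,0,0,0,-0.48],[0.42,-0.665,0,0,0,-0.56],[0.48,-0.76,0,0,0,-0.64]]], "gripper": 0.34}}

```text
time: 0.9
ee_pos: [0.3448, 0.2746, 0.2395]
eef_rot: [-3.141, -0.0, 2.38]
force: [0.8, 0.0, -0.5]
opening: 0.03
grasp_force: 0.0
```

Request:
{"op": "jog_arm", "data": {"plan": [[[0.06,-0.095,0,0,0,-0.08],[0.12,-0.19,0,0,0,-0.16],[0.18,-0.285,0,0,0,-0.24],[0.24,-0.38,0,0,0,-0.32],[0.3,-0.475,0,0,0,-0.4],[0.36,-0.57,0,0,0,-0.48],[0.42,-0.665,0,0,0,-0.56],[0.48,-0.76,0,0,0,-0.64]]]}}

```text
time: 1.7
ee_pos: [0.5368, -0.0295, 0.2393]
eef_rot: [-3.141, -0.0, 1.876]
force: [0.4, 0.3, -0.4]
opening: 0.0297
grasp_force: 0.0
```

```bash
python3 -c "
from h import *
s=monitor.state();print(s['time'],s['ee_pos'],s['eef_rot'],s['opening'],s['force'],s['qpos'])
print('need',((np.array([.583,-.1035,.135])-s['ee_pos'])/.4).round(3),'tool y deg',np.degrees(s['eef_rot'][2])-90)"
```

```text
1.7 [ 0.53680792 -0.02949037  0.23931505] [-3.14103029e+00 -4.26968673e-04  1.87649969e+00] 0.02969761206379248 [ 0.43429237  0.30150592 -0.44482402] [-1.83469861e-01  2.70051793e-01  1.64456222e+00  1.19614424e-04
  1.22767568e+00 -4.89213629e-01]
need [ 0.115 -0.185 -0.261] tool y deg 17.51551272979472
```

Request:
{"op": "jog_arm", "data": {"plan": [[[0.06,-0.1,0,0,0,-0.02],[0.115,-0.185,0,0,0,-0.025],[0.115,-0.185,0,0,0,-0.025],[0.115,-0.185,-0.09,0,0,-0.025],[0.115,-0.185,-0.18,0,0,-0.025],[0.115,-0.185,-0.26,0,0,-0.025],[0.115,-0.185,-0.26,0,0,-0.025]]]}}

```text
time: 2.4
ee_pos: [0.5781, -0.0998, 0.1313]
eef_rot: [-3.133, -0.006, 1.86]
force: [-1.0, -0.6, -0.9]
opening: 0.0298
grasp_force: 0.0
```

```bash
python3 - <<'E'
from h import *
s=monitor.state();print(s['ee_pos'],s['force'])
a=vision.grab_frame("scene")["color"][150:330,100:300,::-1];b=vision.grab_frame("wrist")["color"][:,:,::-1]
a=cv2.resize(a,(427,384));b=cv2.resize(b,(370,384))
cv2.imwrite("pics/a1.png",np.hstack([a,b]))
E
```

```text
[ 0.57808025 -0.09984201  0.13132098] [-1.00744153 -0.62937729 -0.8617531 ]
```

View pics/a1.png

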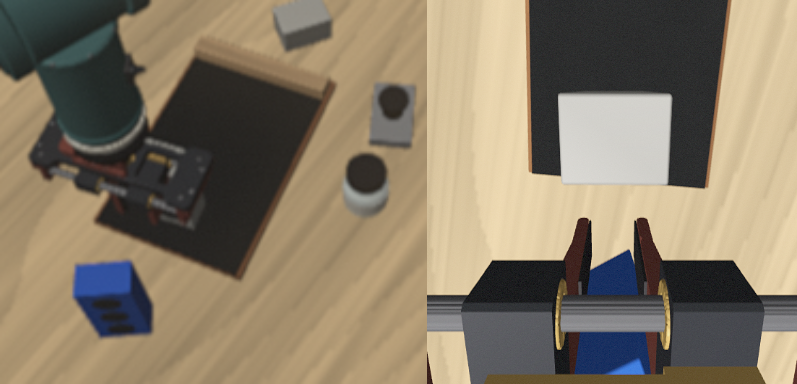

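The fingers are behind the plaque, clear of it and of the blue look-alike, and roughly centred on its width.

Request:
{"op": "jog_arm", "data": {"plan": [[[-0.007,0.024,0,0,0,0],[-0.014,0.048,0,0,0,0],[-0.017,0.058,0,0,0,0],[-0.02,0.067,0,0,0,0],[-0.023,0.077,0,0,0,0],[-0.025,0.086,0,0,0,0],[-0.028,0.096,0,0,0,0],[-0.031,0.106,0,0,0,0]]]}}

```text
time: 3.3
ee_pos: [0.5699, -0.059, 0.1356]
eef_rot: [-3.141, -0.0, 1.86]
force: [1.1, -0.3, 0.9]
opening: 0.0301
grasp_force: 0.4
```

```bash
python3 - <<'E'
from h import *
s=monitor.state();print(s['ee_pos'],s['force'])
b=vision.grab_frame("wrist")["color"][:,:,::-1]
cv2.imwrite("pics/a2.png",b)
E
```

```text
[ 0.56988503 -0.05901462  0.13556569] [ 1.06514827 -0.29001642  0.86797514]
```

View pics/a2.png

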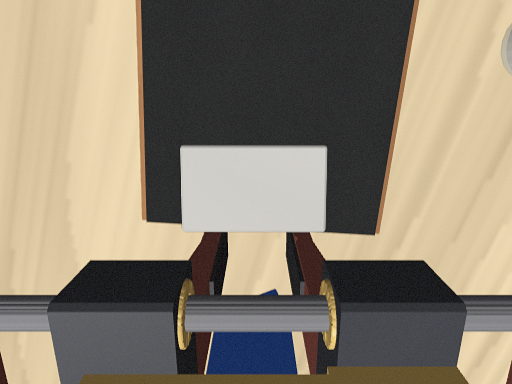

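Contact is about to happen or has just been made, and it is square. I'll keep pushing slowly.

Request:
{"op": "jog_arm", "data": {"plan": [[[-0.003,0.01,0,0,0,0],[-0.006,0.02,0,0,0,0],[-0.009,0.03,0,0,0,0],[-0.012,0.04,0,0,0,0],[-0.015,0.05,0,0,0,0],[-0.018,0.06,0,0,0,0],[-0.021,0.07,0,0,0,0],[-0.021,0.07,0,0,0,0]]]}}

```text
time: 4.15
ee_pos: [0.5613, -0.0307, 0.1356]
eef_rot: [-3.141, -0.0, 1.86]
force: [-1.3, -0.2, -0.1]
opening: 0.0297
grasp_force: 0.0
```

```bash
python3 - <<'E'
from h import *
s=monitor.state();print(s['ee_pos'],s['force'])
a=vision.grab_frame("scene")["color"][150:330,100:300,::-1];b=vision.grab_frame("wrist")["color"][:,:,::-1]
a=cv2.resize(a,(427,384));b=cv2.resize(b,(370,384))
cv2.imwrite("pics/a3.png",np.hstack([a,b]))
E
```

```text
[ 0.56130699 -0.03072505  0.13561271] [-1.27021232 -0.19829957 -0.11790533]
```

View pics/a3.png

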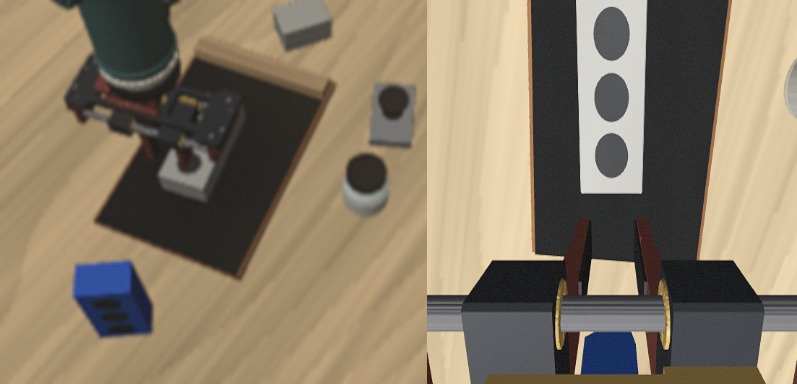

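The plaque has fallen over and lies with its inlays up. I'll back off and measure.

Request:
{"op": "jog_arm", "data": {"plan": [[[0.014,-0.05,0.02,0,0,0],[0.03,-0.1,0.02,0,0,0],[0.045,-0.15,0.02,0,0,0],[0.056,-0.19,0.02,0,0,0],[0.056,-0.19,0.02,0,0,0],[0.056,-0.19,0.02,0,0,0]]]}}

```text
time: 4.85
ee_pos: [0.5836, -0.1072, 0.1434]
eef_rot: [-3.141, -0.001, 1.859]
force: [-0.3, 0.4, 0.1]
opening: 0.0297
grasp_force: 0.0
```

```bash
cat > m.py <<'E'
from h import *
from scipy.spatial.transform import Rotation as R
s=monitor.state();f=vision.grab_frame("wrist")
T=np.eye(4);T[:3,:3]=R.from_euler("xyz",s["eef_rot"]).as_matrix();T[:3,3]=s["ee_pos"]
f["extrinsics"]=np.linalg.inv(T@f["tool_from_camera"])
sf=np.array([.5261,.1642]);t=np.radians(13);b=np.array([-np.sin(t),np.cos(t)]);by=np.array([-b[1],b[0]])
print("ee",s["ee_pos"].round(4),s["eef_rot"].round(3))
for n,g in(("wrist",f),("top",vision.grab_frame("top"))):
    P=pts(g);c=g["color"].astype(int);z=P[...,2];rel=P[...,:2]-sf
    X,Y=rel@b,rel@by
    zone=(X>-.225)&(X<.03)&(abs(Y)<.09)&(z>.02)&(z<.07)&(g["range_z"]>0)
    grey=(c.max(-1)-c.min(-1)<25)
    for k,m in(("plq",zone&(z>.042)),("stop",zone&(z<.042)&~grey&(X>-.03))):
        k8=cv2.morphologyEx(m.astype(np.uint8),cv2.MORPH_OPEN,np.ones((3,3)))
        nn,l,st,_=cv2.connectedComponentsWithStats(k8)
        if nn<2: print(n,k,"none");continue
        i=1+st[1:,4].argmax();Q=l==i
        r=cv2.minAreaRect(np.stack([X[Q],Y[Q]],1).astype(np.float32)*1000)
        print(n,k,"c,size,ang(board mm)",np.round(r[0],1),np.round(r[1],1),round(r[2],2),"z",np.median(z[Q]).round(4),"X",(np.percentile(X[Q],[1,99])*1000).round(1))
E
python3 m.py
```

```text
ee [ 0.5836 -0.1072  0.1434] [-3.141e+00 -1.000e-03  1.859e+00]
wrist plq c,size,ang(board mm) [-172.6   13.3] [45.  60.1] 3.47 z 0.0513 X [-195.2 -150.3]
wrist stop none
top plq c,size,ang(board mm) [-129.4   13.6] [130.4  60.2] 3.54 z 0.0495 X [-192.5  -65.3]
top stop c,size,ang(board mm) [12.5  0.1] [ 24.9 179. ] 0.03 z 0.0332 X [ 0.3 24.8]
```

Request:
{"op": "jog_arm", "data": {"plan": [[[-0.036,0.113,0,0,0,-0.078],[-0.036,0.113,0,0,0,-0.078],[-0.036,0.113,-0.08,0,0,-0.078],[-0.036,0.113,-0.16,0,0,-0.078],[-0.036,0.113,-0.22,0,0,-0.078],[-0.036,0.113,-0.255,0,0,-0.078],[-0.036,0.113,-0.255,0,0,-0.078],[-0.036,0.113,-0.255,0,0,-0.078]]]}}

```text
time: 5.75
ee_pos: [0.57, -0.062, 0.0421]
eef_rot: [3.141, 0.0, 1.799]
force: [0.1, 0.7, 0.6]
opening: 0.0298
grasp_force: 0.0
```

```bash
python3 m.py; python3 -c "
from h import *
s=monitor.state();print(s['force'])
cv2.imwrite('pics/a4.png',vision.grab_frame('wrist')['color'][:,:,::-1])"
```

```text
ee [ 0.57   -0.062   0.0421] [3.141 0.    1.799]
wrist plq c,size,ang(board mm) [-159.4   14.3] [71.7 60.5] 2.94 z 0.0513 X [-193.8 -125.9]
wrist stop none
top plq c,size,ang(board mm) [-129.1   13.6] [130.   60.1] 3.46 z 0.0495 X [-192.5  -65.4]
top stop c,size,ang(board mm) [12.5 -0. ] [179.1  24.9] 89.99 z 0.0334 X [ 0.3 24.7]
[-0.1395533  -0.39739976  0.16237338]
```

View pics/a4.png

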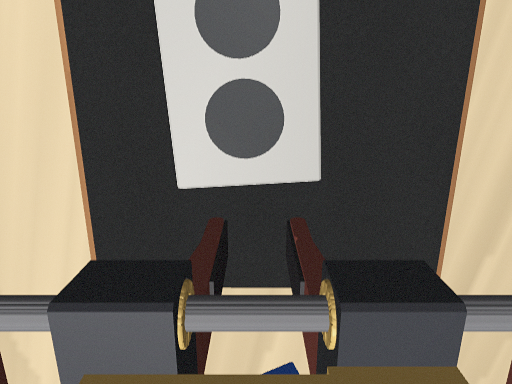

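The fingers stand behind the plaque's near end, which spans (178,187) to (320,180). Next I push along the board.

Request:
{"op": "jog_arm", "data": {"plan": [[[-0.011,0.049,0,0,0,0],[-0.015,0.066,0,0,0,0],[-0.019,0.083,0,0,0,0],[-0.023,0.1,0,0,0,0],[-0.027,0.117,0,0,0,0],[-0.031,0.134,0,0,0,0],[-0.035,0.151,0,0,0,0],[-0.039,0.168,0,0,0,0]]]}}

```text
time: 6.7
ee_pos: [0.5559, 0.0038, 0.0429]
eef_rot: [3.138, 0.003, 1.8]
force: [1.1, -7.5, 2.8]
opening: 0.03
grasp_force: 3.3
```

```bash
python3 m.py
```

```text
ee [0.5559 0.0038 0.0429] [3.138e+00 3.000e-03 1.800e+00]
wrist plq c,size,ang(board mm) [-115.1   12.1] [ 60.6 115. ] 89.96 z 0.0513 X [-158.5  -58.6]
wrist stop none
top plq c,size,ang(board mm) [-80.6   9.6] [123.1  59.9] 0.14 z 0.0495 X [-139.6  -20.5]
top stop c,size,ang(board mm) [12.5  0.2] [ 24.9 179.5] 0.0 z 0.0334 X [ 0.3 24.7]
```

Request:
{"op": "jog_arm", "data": {"plan": [[[-0.003,0.012,0,0,0,0],[-0.006,0.024,0,0,0,0],[-0.008,0.036,0,0,0,0],[-0.009,0.04,0,0,0,0],[-0.009,0.04,0,0,0,0]]]}}

```text
time: 7.3
ee_pos: [0.5522, 0.02, 0.0428]
eef_rot: [3.139, 0.002, 1.799]
force: [1.6, -5.4, 3.6]
opening: 0.0302
grasp_force: 2.9
```

```bash
python3 m.py
```

```text
ee [0.5522 0.02   0.0428] [3.139e+00 2.000e-03 1.799e+00]
wrist plq c,size,ang(board mm) [-98.4  11.8] [ 60.4 114.6] 89.95 z 0.0513 X [-141.7  -42. ]
wrist stop none
top plq c,size,ang(board mm) [-64.5   9.5] [121.4  59.9] 0.2 z 0.0495 X [-123.    -5.1]
top stop c,size,ang(board mm) [12.5  0.1] [ 24.9 179.5] 0.02 z 0.0336 X [ 0.3 24.7]
```

Far end is about 4 mm short of the stop; I'll use small steps.

Request:
{"op": "jog_arm", "data": {"plan": [[[-0.001,0.004,0,0,0,0],[-0.002,0.007,0,0,0,0],[-0.002,0.01,0,0,0,0],[-0.002,0.01,0,0,0,0]]]}}

```text
time: 7.8
ee_pos: [0.5515, 0.0235, 0.0428]
eef_rot: [3.139, 0.003, 1.8]
force: [2.6, -7.3, 4.2]
opening: 0.0299
grasp_force: 3.7
```

Request:
{"op": "jog_arm", "data": {"plan": [[[-0.0003,0.0025,0,0,0,0],[-0.0003,0.0025,0,0,0,0]]]}}

```text
time: 8.0
ee_pos: [0.5515, 0.0236, 0.0428]
eef_rot: [3.139, 0.004, 1.8]
force: [1.4, -12.1, 2.9]
opening: 0.0296
grasp_force: 5.9
```

```bash
python3 m.py
```

```text
ee [0.5515 0.0236 0.0428] [3.139 0.004 1.8  ]
wrist plq c,size,ang(board mm) [-94.9  11.7] [114.9  60.4] 0.08 z 0.0513 X [-138.1  -38.3]
wrist stop none
top plq c,size,ang(board mm) [-60.7   9.5] [121.2  60. ] 0.3 z 0.0496 X [-117.9   -1.4]
top stop c,size,ang(board mm) [12.4  0.1] [ 25.1 179.5] 0.02 z 0.0334 X [ 0.3 24.8]
```

The force rose to 12 N with no further motion, so the plaque is seated. Backing off now.

Request:
{"op": "jog_arm", "data": {"plan": [[[0.003,-0.012,0,0,0,0],[0.011,-0.05,0,0,0,0],[0.022,-0.1,0,0,0,0],[0.025,-0.11,0.08,0,0,0],[0.025,-0.11,0.18,0,0,0],[0.025,-0.11,0.28,0,0,0],[0.025,-0.11,0.28,0,0,0]]]}}

```text
time: 8.8
ee_pos: [0.5631, -0.0191, 0.1588]
eef_rot: [3.133, 0.003, 1.798]
force: [1.6, -0.7, 0.9]
opening: 0.0291
grasp_force: 0.0
```

```bash
python3 m.py; python3 -c "
from h import *
f=vision.grab_frame('top');print(monitor.state()['force'])
cv2.imwrite('pics/a5.png',f['color'][:,:,::-1])"
```

```text
ee [ 0.5631 -0.0191  0.1588] [3.133e+00 3.000e-03 1.798e+00]
wrist plq c,size,ang(board mm) [-93.6  11.6] [73.9 60.1] 0.0 z 0.0513 X [-129.7  -57.5]
wrist stop none
top plq c,size,ang(board mm) [-65.    9.3] [129.9  59.9] 0.1 z 0.0496 X [-127.8   -1.4]
top stop c,size,ang(board mm) [12.4  0.2] [ 25.1 179.4] 0.02 z 0.0334 X [ 0.2 24.7]
[-1.24522236  0.13407449  0.41647995]
```

View pics/a5.png

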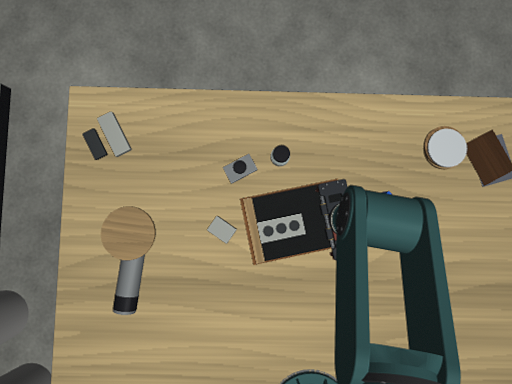

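The plaque at (282,228) lies inlays up, with its end flush against the stop (centre −65 mm, 0.1° skew). The bystanders haven't moved, and the gripper is clear.

```bash
python3 -c "
from h import *
print(sign_off())"
```

```text
the job is handed in; nothing more can be done
None
```

The plaque was pushed over onto its back with the inlays up and slid squarely against the stop (measured skew 0.1°); the bystanders were not moved, and the job was handed in at about 9 s, with no verdict returned.

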